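Return a wooden wedge through the sprung flap of the returns box

ROBOT

A 7-joint arm with a two-finger parallel gripper is mounted at the origin on the work surface. World frame = base frame: x ahead of the robot, y to its left, z up, the work surface at z = 0. Lengths are in m, angles in rad, forces in N, time in s.
With the tool pointing down it reaches from about 0.375 to 0.925 m from the base axis. Payload 3.1 kg.
Tool frame: the origin (TCP) lies midway between the tips of the shut fingers; the grasp point (between the pads) lies 19 mm behind it; x points along the fingers, y is the direction in which the jaws open and shut, and the axes are right-handed (so a half turn about x gives the same grasp; the last joint's range is limited). The gripper opens to 85 mm and grips with 20 to 120 N. Pads are 22 mm wide; open, the fingers measure 114 mm over their backs; the gripper's body (76 mm by 85 mm) begins 54 mm behind the grasp point. The pads swing forward as they close: fully open they stand 13 mm farther back than shut.
Start: joints at [-1.259, 0.383, 0.044, 1.598, -0.018, 1.161, -0.05], TCP at [0.259, 0.596, 0.231] pointing down, gripper open.
Joint ranges: [-2.61, 2.61], [-0.41, 2.15], [-1.48, 1.57], [0, 2.5], [-1.57, 4.71], [0.05, 1.97], [-2.85, 2.85]. Speed limits (rad/s): [2.79, 2.79, 3.14, 3.14, 3.14, 3.14, 3.14].

INTERFACE

Orientations are given as a unit quaternion [w, x, y, z].
In Python, from cell import get_state, grab_frame, finish_job gives the robot as it stands. The module is installed in compiled form; this text tells all that it offers.
- The arm moves only by the tool step_arm, never from a script. Its argument "commands" is a list of rows, each a list of 5 numbers: the shift along the tool's x, y, z in m, then the turn about the tool's x in rad, then the opening, from -1 (shut) to 1 (fully open). In form: [[dx, dy, dz, twist, jaw], ...]. A call has 1 to 12 rows; each row shifts and turns the commanded pose from where the row before left it, along the tool's axes as they then stand; what a row does not reach is not made up. A row lasts 1/8 s, in which the tool goes at most 62.5 mm and 10.7 degrees, less where a joint would pass 70% of its speed; a pose out of reach is approached as far as the arm can. A call with a gripper value outside its range is refused whole. The fingers move at their own pace and stop on an object; "squeeze" is the grip in N (left out, the last holds). Time passes only in rows, so rows that do not move let the fingers close. It gives the time, the measured TCP pose, the force and the opening at its end, in the units of the state.
- get_state(): the state, without advancing time (a new reading comes with each control period).
- grab_frame(name): name is "scene" or "top"; returns a dict with "color" (400x640x3 uint8, blue, green, red), "fov_y" (degrees; the focal length in pixels is half the picture's height over the tangent of half this angle, whatever the lens; pixels are square), "cx", "cy" (the principal point, pixels), "dist_coeffs" ([k1, k2, p1, p2, k3] as OpenCV has them; the pictures are not rectified), "origin" and "orientation" of the camera in the world. Camera axes: x right, y up, looking along -z (the intrinsics and any distortion apply to the point x, -y, -z); pixel columns grow to the right and rows downward; lengths in m; the calibration is good to about 2 mm. A picture is of the moment at which its call begins. There is no depth.
- finish_job(): hands the job in, once; it reports no verdict.
The state is a dict: "time": time; "joint_pos": joint angles; "joint_velocities": joint speeds; "joint_efforts": joint torques, N m; "position": TCP position; "eef_rot": TCP orientation; "ft_force": force on the tool from outside, world axes, zero at the start; "moment": the same for the moment, N m; "width": finger opening in m.
Only numpy, scipy, OpenCV 4.12 (cv2) and the standard library are available. Lean on these libraries where they do the work, as an engineer would, in place of code of your own. Each camera call takes 0.05 s, during which the arm holds its last target. There are 200 camera calls.

TASK

On the shoemaker's bench, push the long wooden wedge heel through the sprung flap behind the shelf of the returns box, so that it drops inside the box and the flap swings shut behind it. Leave the short block heel where it lies on the bench.

Things in the scene. Friction and masses are not known exactly. Their poses are not given: they have to be found in the camera images.
- wedge_center (a point): Loose wedge heel of plain light wood, 120 mm long (x), 48 mm wide (y) with rounded ends, flat underside. Its top slopes straight from 30 mm high at the -x end (heel) to 12 mm at the +x end (toe). About 0.12 kg. The point is the middle of the wedge, 10.5 mm above its underside; z is up, x runs from heel to toe.
- sill (a point): Grey returns box with a plywood shelf before its flap. Point: middle of the sill, where the level shelf (top 130 mm above the bench) ends under the flap; x points into the box, z up. Shelf: x -150 to 0 mm, 140 wide, no lips; its last 20 mm are a free steel roller. Opening at x = 0: 104 wide, 54 high. A piece pushed in to its rear end drops off the roller into the bin. Roof: top 60 above the sill, front edge x = -5.
- flap (a joint): Light aluminium flap, 98 by 51 mm, that hangs in the opening from a hinge along its upper edge. 0 = shut (upright), grows to 1.4 rad as it swings up into the box; it opens inwards only. A weak spring shuts it (about 0.2 N at its lower edge to start, under 1 N when open).
- block_center (a point): Loose block heel of the same wood, not to be moved: short and tall, 58 mm long, 50 mm wide, 50 mm high, D-shaped from above. The point is its middle, 25 mm above its underside.
Mind the look-alikes: they are no part of the job. Leave any blue or pink look-alike of the part that bears wedge_center alone.

How it is judged:
By the outcome, as a careful person would: the job done as asked, in the order asked, and still so for the second after the job is handed in, with the robot touching nothing.
It also fails if it takes over 45 s, if anything falls off the work surface, if the arm or the gripper's body presses on something with over 40 N, if the wrist force passes 120 N, or if a joint passes its speed limit or range.

## Working session

There is one attempt and no reset: what is moved stays moved. The work goes in short steps, Python scripts to look and compute and a tool call to move; the robot and the scene stay as the last step left them, time stands still between calls to the robot, and variables do not carry over. Pictures are saved under pics/ and viewed, about 8 in all and at most 12, crops included, and the job is handed in when it is done.

Besides the shell and the picture viewer there is one more tool, called after "Call:" as name(argument=value, ...) on one line, values as JSON. step_arm: Moves the arm, as the interface text tells. Its arguments: {"type":"object","properties":{"commands":{"type":"array","items":{"type":"array","items":{"type":"number"}}},"squeeze":{"type":"number"}},"required":["commands"]}

```bash
mkdir -p pics; cat > h.py <<'E'
import numpy as np, cv2, pickle
from cell import *
from scipy.spatial.transform import Rotation as R
def rot(q): return R.from_quat([q[1],q[2],q[3],q[0]]).as_matrix()
def K(f):
    a=200/np.tan(np.radians(f["fov_y"])/2); return np.array([[a,0,f["cx"]],[0,a,f["cy"]],[0,0,1.]])
def snap(n,fn):
    f=grab_frame(n); cv2.imwrite(f"pics/{fn}.png",f["color"]); pickle.dump(f,open(f"pics/{fn}.pkl","wb")); return f
def load(fn): return pickle.load(open(f"pics/{fn}.pkl","rb"))
def px2w(f,uv,z):
    p=cv2.undistortPoints(np.array(uv,float).reshape(-1,1,2),K(f),np.array(f["dist_coeffs"],float)).reshape(-1,2)
    d=np.c_[p[:,0],-p[:,1],-np.ones(len(p))]@rot(f["orientation"]).T
    o=np.array(f["origin"]); return o+d*((z-o[2])/d[:,2])[:,None]
def w2px(f,P):
    c=(np.atleast_2d(P)-np.array(f["origin"]))@rot(f["orientation"]); c=c*[1,-1,-1]
    return cv2.projectPoints(c.reshape(-1,1,3),np.zeros(3),np.zeros(3),K(f),np.array(f["dist_coeffs"],float))[0].reshape(-1,2)
E
python3 - <<'E'
from h import *
for n in("scene","top"):
    f=snap(n,n+"0"); print(n,f["fov_y"],f["origin"],f["orientation"],f["dist_coeffs"])
print(get_state())
a=cv2.imread("pics/scene0.png");b=cv2.imread("pics/top0.png")
E
```

```text
scene 54.6717791380359 [ 0.82309283 -0.14647963  0.85196852] [0.90152727 0.24806728 0.10155717 0.33970186] [-0.05588629  0.          0.          0.          0.        ]
top 57.85107165937412 [0.38168158 0.1654187  0.92200202] [-0.69518145 -0.07261733  0.05804032  0.71279787] [-0.08314911  0.          0.          0.          0.        ]
{'time': 0.1, 'joint_pos': array([-1.25876961,  0.38377047,  0.04384449,  1.59941264, -0.01791898,
        1.1612416 , -0.0499392 ]), 'joint_velocities': array([-1.46385612e-06, -9.94689045e-04,  3.52865419e-04, -4.39715806e-03,
        1.53228933e-04,  2.87042416e-04,  3.67508271e-04]), 'joint_efforts': array([ 2.66258314e-03, -4.34729326e+01,  1.02917165e+00, -2.50455487e+01,
        1.08310490e-02,  5.44085007e-03, -6.42177564e-07]), 'position': array([0.25864847, 0.59537854, 0.23000379]), 'eef_rot': array([ 0.69217865,  0.14302294,  0.6924503 , -0.14472641]), 'ft_force': array([ 0.34853926,  0.58402573, -0.05362037]), 'moment': array([ 0.01295724, -0.02418232, -0.01540977]), 'width': 0.08531030325215824}
```

View pics/top0.png

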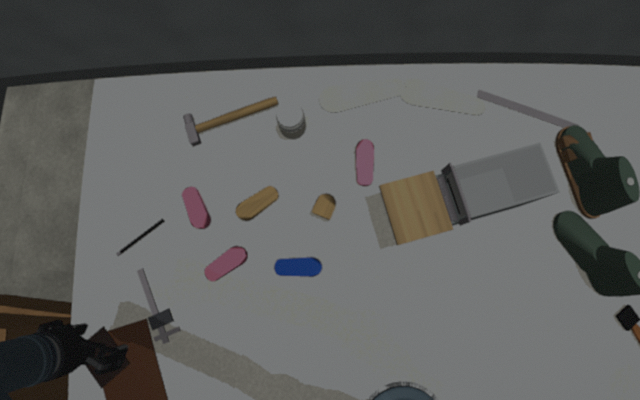

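View pics/scene0.png

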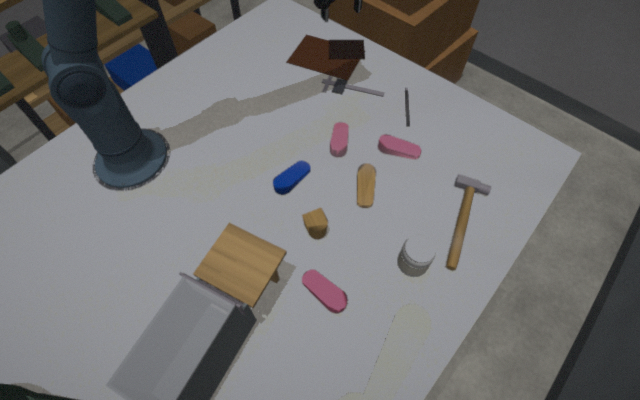

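Top view candidates: the light wood wedge at (258,203); pink look-alikes at (195,207), (226,263) and (365,163); a blue one at (298,267); the wood block heel at (323,207). I choose the plain wood wedge at (258,203). In the scene view it is at (366,186), with the box at the lower left. Next I check it in a close crop.

```bash
python3 - <<'E'
from h import *
a=cv2.imread("pics/top0.png")
l=cv2.resize(a[170:240,220:345],None,fx=6,fy=6,interpolation=cv2.INTER_CUBIC)
b=cv2.imread("pics/scene0.png")
c=cv2.resize(b[155:245,295:395],None,fx=6,fy=6,interpolation=cv2.INTER_CUBIC)[:, :600]
l=cv2.convertScaleAbs(l,alpha=1.6)
cv2.imwrite("pics/c1.png",cv2.resize(np.vstack([l]),None,fx=1,fy=1))
x=cv2.resize(a[135:255,360:560],None,fx=4,fy=4,interpolation=cv2.INTER_CUBIC)
cv2.imwrite("pics/c2.png",cv2.convertScaleAbs(x,alpha=1.6))
E
```

```text
(no output)
```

View pics/c1.png

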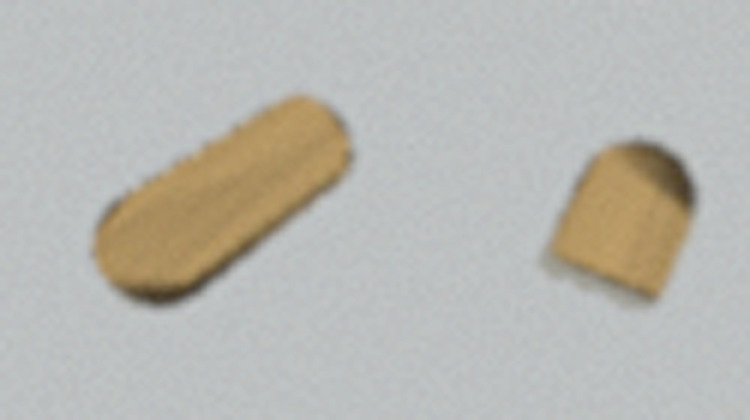

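View pics/c2.png

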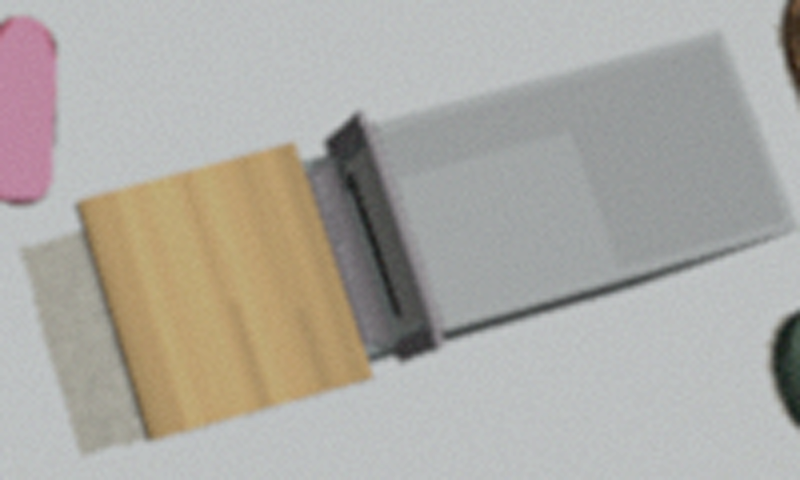

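The crop shows the plain wood wedge, broader with a taller side wall at its lower-left end, near (238,211), so that end is the heel. The D block is separate. Shelf ply corners are at about (380,186), (434,171), (452,229.5) and (397,244.5). I fit both poses next.

```bash
cat > fit.py <<'E'
from h import *
from scipy.optimize import minimize
def wood(f,c,r=30):
    h=cv2.cvtColor(f["color"],cv2.COLOR_BGR2HSV); m=((h[...,1]>75)&(h[...,0]<28)).astype(np.uint8)
    n,l,s,cc=cv2.connectedComponentsWithStats(m); k=l[c[1],c[0]]; print("area",s[k]); return (l==k).astype(np.uint8)
t=np.linspace(-np.pi/2,np.pi/2,15)
out=np.r_[np.c_[.036+.024*np.cos(t),.024*np.sin(t)],np.c_[-.036-.024*np.cos(t),-.024*np.sin(t)]]
P0=np.r_[np.c_[out,np.zeros(30)],np.c_[out,.021-out[:,0]*.15]]
def sil(f,p,z0=0,S=8):
    c,s=np.cos(p[2]),np.sin(p[2]); P=P0@np.array([[c,-s,0],[s,c,0],[0,0,1]]).T+[p[0],p[1],z0]
    uv=w2px(f,P); m=np.zeros((400,640),np.uint8)
    return cv2.convexHull(uv.astype(np.float32))
def fit(fs,ms,p0,z0=0):
    def cost(p):
        e=0
        for f,m in zip(fs,ms):
            S=4; a=np.zeros((400*S,640*S),np.uint8); cv2.fillConvexPoly(a,np.round((sil(f,p,z0)+.5)*S).astype(np.int32),1)
            a=cv2.resize(a.astype(np.float32),(640,400),interpolation=cv2.INTER_AREA); e+=np.abs(a-m).sum()/m.sum()
        return e
    r=minimize(cost,p0,method="Nelder-Mead",options=dict(initial_simplex=np.array([p0]*4)+np.r_[[[0,0,0]],np.diag([.01,.01,.15])],xatol=1e-4,maxiter=150)); return r.x,r.fun
E
python3 - <<'E'
from fit import *
T,S=load("top0"),load("scene0")
a,b=px2w(T,[[242,212],[273,191]],.01); yaw=np.arctan2(*(b-a)[1::-1]); c=(a+b)/2
fs=[T,S]; ms=[wood(T,(258,203)),wood(S,(366,186))]
for y in(yaw,yaw+np.pi): print(fit(fs,ms,[c[0],c[1],y]), [fit([f],[m],[c[0],c[1],y]) for f,m in zip(fs,ms)])
q=px2w(T,[[380,185.75],[433.75,170.75],[452.5,229.5],[397,244.5]],.13); print("shelf",q)
m=q.mean(0); print([np.linalg.norm(q[i]-q[(i+1)%4]) for i in range(4)])
v=(q[1]+q[2]-q[0]-q[3])[:2]; v/=np.linalg.norm(v); w=(q[0]+q[1]-q[2]-q[3])[:2];print("yaw",np.arctan2(v[1],v[0]),np.arctan2(w[1],w[0])-np.pi/2,"sill",m[:2]+.085*v, m)
print("block",px2w(T,[[323,207]],.03), "pink",px2w(T,[[365,163]],.0),"sceneproj",w2px(S,q))
st=get_state(); print(rot(st["eef_rot"]))
E
```

```text
area [236 186  42  34 736]
area [357 164  18  43 671]
(array([ 0.55671229,  0.34663191, -0.96987193]), np.float64(0.390833309709713)) [(array([ 0.55905796,  0.34934114, -0.9971389 ]), np.float64(0.19998301630434784)), (array([ 0.55631259,  0.34565577, -1.01452046]), np.float64(0.18461251862891206))]
(array([0.55524217, 0.34892763, 2.14527579]), np.float64(0.3349465734951079)) [(array([0.55844993, 0.34875142, 2.15930973]), np.float64(0.18401834239130435)), (array([0.55424452, 0.3502515 , 2.14549162]), np.float64(0.12406855439642325))]
shelf [[ 0.56609417  0.0468651   0.13      ]
 [ 0.59778222 -0.07730805  0.13      ]
 [ 0.4630462  -0.10828641  0.13      ]
 [ 0.43380394  0.01658163  0.13      ]]
[np.float64(0.1281526598950293), np.float64(0.13825141331194737), np.float64(0.12824638960093987), np.float64(0.13571217751585551)]
yaw -1.330850206374286 -1.345276463383981 sill [ 0.53538191 -0.11310175] [ 0.51518163 -0.03053693  0.13      ]
block [[0.53877481 0.17722669 0.03      ]] pink [[0.65919316 0.06369516 0.        ]] sceneproj [[284.63564111 249.92202033]
 [251.48163183 305.90399139]
 [192.97768626 272.51873742]
 [229.54751849 221.7723553 ]]
[[-8.66307937e-04  3.98425619e-01  9.17200237e-01]
 [-2.28051477e-03  9.17197409e-01 -3.98426545e-01]
 [-9.99997024e-01 -2.43684876e-03  1.14040114e-04]]
```

```bash
python3 - <<'E'
from fit import *
T,S=load("top0"),load("scene0")
def crop(f,x0,x1,y0,y1,k,ps,blank=False):
    im=cv2.convertScaleAbs(cv2.resize(f["color"][y0:y1,x0:x1],None,fx=k,fy=k,interpolation=cv2.INTER_CUBIC),alpha=1.6)
    for p,c in ps: cv2.polylines(im,[np.round((sil(f,p)+.5-[x0,y0])*k).astype(np.int32)],True,c,1)
    return im
p=[([.5555,.347,-.98],(0,0,255)),([.5555,.348,2.15],(255,0,0))]
A=[crop(S,345,395,155,215,6,q) for q in([],p)]; B=[crop(T,225,285,175,230,6,q)for q in([],p)]
A=np.hstack(A);B=np.hstack(B);w=min(A.shape[1],B.shape[1])
cv2.imwrite("pics/c3.png",cv2.resize(np.vstack([A[:,:w],B[:,:w]]),None,fx=.85,fy=.85))
E
```

```text
(no output)
```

View pics/c3.png

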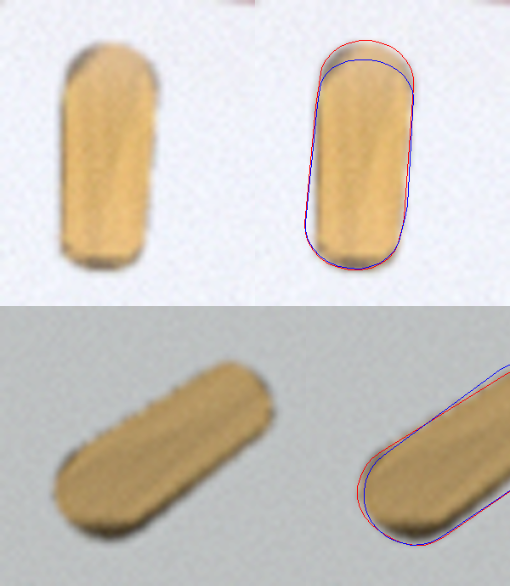

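The crops show the broad, tall heel end at the lower left of the top view, about (237,211), and the thin toe at the upper right, about (275,190). The red outline (yaw about -0.98) matches. The scene mask scored the flipped pose slightly better, but its outline is clearly too short. Moving now.

Call:
step_arm(commands=[[0,-0.012,0.044,0,1],[0,-0.012,0.044,0,1],[0,-0.012,0.044,0,1],[0,-0.012,0.044,0,1],[0,-0.012,0.044,0,1],[0,-0.012,0.044,0,1],[0,-0.012,0.044,0,1],[0,-0.012,0.042,0,1],[0,0,0,0.19,1],[0,0,0,0.19,1],[0,0,0,0.19,1],[0,0,0,0,1]], squeeze=30)

```text
time: 1.6
position: [0.5413, 0.3685, 0.2305]
eef_rot: [0.625, 0.329, 0.626, -0.33]
ft_force: [0.5, 0.1, -0.3]
width: 0.0853
```

```bash
cat >> h.py <<'E'
def go(x,y,z,yaw):
    "tool shift and twist to reach TCP x,y,z with tool z (push axis) at yaw"
    s=get_state(); M=rot(s["eef_rot"]); a=np.arctan2(M[1,2],M[0,2])
    print("t",s["time"],"pos",s["position"].round(4),"yaw",round(a,3),"F",s["ft_force"].round(1),"w",round(s["width"],4))
    print("shift",(M.T@(np.array([x,y,z])-s["position"])).round(4),"twist",round(a-yaw,3), "tilt",M[:,0].round(3))
E
python3 - <<'E'
from h import *
go(.542,.368,.004,-.98); f=snap("scene","s1"); T=snap("top","t1")
a=cv2.resize(f["color"][130:230,310:430],None,fx=5,fy=5,interpolation=cv2.INTER_CUBIC)
cv2.imwrite("pics/c4.png",cv2.convertScaleAbs(a,alpha=1.4))
E
```

```text
t 1.6 pos [0.5413 0.3685 0.2305] yaw -0.97 F [ 0.5  0.1 -0.3] w 0.0853
shift [0.2265 0.0006 0.0008] twist 0.01 tilt [-0.001 -0.001 -1.   ]
```

Call:
step_arm(commands=[[0.055,0,0,0,1],[0.055,0,0,0,1],[0.055,0,0,0,1],[0.04,0,0,0,1],[0.02,0,0,0,1],[0,0,0,0,1]])

```text
time: 2.45
position: [0.5408, 0.3681, 0.005]
eef_rot: [0.625, 0.329, 0.626, -0.331]
ft_force: [0.8, 0.5, 0.2]
width: 0.0855
```

```bash
python3 - <<'E'
from h import *
go(.542,.368,.004,-.98); f=snap("scene","s2")
a=cv2.resize(f["color"][100:230,290:430],None,fx=4,fy=4,interpolation=cv2.INTER_CUBIC)
cv2.imwrite("pics/c5.png",cv2.convertScaleAbs(a,alpha=1.4))
E
```

```text
t 2.45 pos [0.5408 0.3681 0.005 ] yaw -0.971 F [0.8 0.5 0.2] w 0.0855
shift [0.001  0.0009 0.0008] twist 0.009 tilt [-0.002 -0.002 -1.   ]
```

View pics/c5.png

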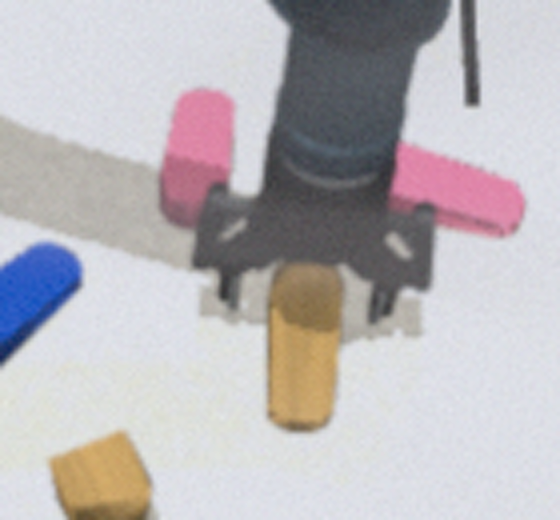

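The fingers straddle the wedge at its heel half, and the thin toe faces the camera at crop (300,425). The pink pieces are clear of the fingers. Closing and lifting.

Call:
step_arm(commands=[[0,0,0,0,0],[0,0,0,0,-0.5],[0,0,0,0,-0.5],[0,0,0,0,-0.5],[0,0,0,0,-0.5],[0,0,0,0,-0.5],[-0.05,0,0,0,-0.5],[-0.05,0,0,0,-0.5],[-0.05,0,0,0,-0.5],[-0.05,0,0,0,-0.5],[0,0,0,0,-0.5]], squeeze=30)

```text
time: 3.88
position: [0.545, 0.3706, 0.2124]
eef_rot: [0.627, 0.334, 0.624, -0.327]
ft_force: [-0.1, -0.3, -2.2]
width: 0.0467
```

```bash
python3 - <<'E'
from h import *
s=np.array([.5354,-.1131,.13]);y=-1.338;v=np.array([np.cos(y),np.sin(y),0])
f=snap("scene","s3");T=snap("top","t3")
p=s-.13*v; go(p[0],p[1],.205,y)
# project expected wedge (heel 35 mm behind the grip) as it hangs
a=cv2.resize(f["color"][40:240,270:470],None,fx=3,fy=3,interpolation=cv2.INTER_CUBIC)
b=cv2.resize(T["color"][150:270,180:320],None,fx=5,fy=5,interpolation=cv2.INTER_CUBIC)[:,:]
h=cv2.resize(b,(int(b.shape[1]*400/b.shape[0]),400)); a=cv2.resize(a,(400,400))
cv2.imwrite("pics/c6.png",cv2.resize(cv2.convertScaleAbs(np.hstack([a,h]),alpha=1.4),None,fx=.9,fy=.9))
E
```

```text
t 3.975 pos [0.5414 0.3686 0.2063] yaw -0.972 F [-0.6 -0.6 -2.9] w 0.0469
shift [ 0.0012 -0.2298  0.2731] twist 0.366 tilt [-0.  0. -1.]
```

View pics/c6.png

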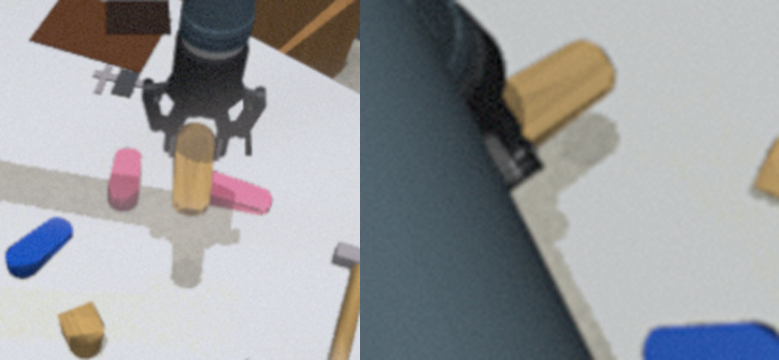

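The wedge is held level, with the opening at 47 mm. Carrying it to a point above the shelf.

Call:
step_arm(commands=[[0,-0.023,0.0273,0,-0.5],[0,-0.023,0.0273,0,-0.5],[0,-0.023,0.0273,0,-0.5],[0,-0.023,0.0273,0,-0.5],[0,-0.023,0.0273,0,-0.5],[0,-0.023,0.0273,0,-0.5],[0,-0.023,0.0273,0,-0.5],[0,-0.023,0.0273,0,-0.5],[0,-0.023,0.0273,0.12,-0.5],[0,-0.023,0.0273,0.123,-0.5],[0,0,0,0.123,-0.5],[0,0,0,0,-0.5]])

```text
time: 5.48
position: [0.4993, 0.0138, 0.2041]
eef_rot: [0.554, 0.437, 0.556, -0.44]
ft_force: [0.3, 0.0, -2.1]
width: 0.0467
```

```bash
python3 - <<'E'
from h import *
s=np.array([.5354,-.1131,.13]);y=-1.338;v=np.array([np.cos(y),np.sin(y),0])
p=s-.13*v; go(p[0],p[1],.137,y)
E
```

```text
t 5.475 pos [0.4993 0.0138 0.2041] yaw -1.338 F [ 0.3  0.  -2.1] w 0.0467
shift [0.0671 0.0061 0.0018] twist 0.0 tilt [-0.005 -0.001 -1.   ]
```

Call:
step_arm(commands=[[0.03,0.006,0.002,0,-0.5],[0.02,0,0,0,-0.5],[0.01,0,0,0,-0.5],[0,0,0,0,-0.5]])

```text
time: 5.98
position: [0.5065, 0.0141, 0.145]
eef_rot: [0.554, 0.437, 0.556, -0.439]
ft_force: [-1.0, 0.2, -0.5]
width: 0.0467
```

```bash
python3 - <<'E'
from h import *
s=np.array([.5354,-.1131,.13]);y=-1.338;v=np.array([np.cos(y),np.sin(y),0])
p=s-.13*v; go(p[0],p[1],.137,y)
f=snap("scene","s4");T=snap("top","t4")
a=cv2.resize(f["color"][190:330,170:310],(480,480),interpolation=cv2.INTER_CUBIC)
n=np.array([-v[1],v[0],0])
for f_,x0,y0,im,k in((f,170,190,a,480/140),):
    for w in(-.07,0,.07):
        l=w2px(f_,[s-.15*v+n*w,s+n*w]); l=((l+.5-[x0,y0])*k).round().astype(int); cv2.line(im,l[0],l[1],(255,0,0),1)
b=T["color"][140:260,360:480]; b=cv2.resize(b,(300,300),interpolation=cv2.INTER_CUBIC)
b=np.vstack([b,np.zeros((180,300,3),np.uint8)])
cv2.imwrite("pics/c7.png",cv2.convertScaleAbs(np.hstack([a,b]),alpha=1.4))
E
```

```text
t 5.975 pos [0.5065 0.0141 0.145 ] yaw -1.336 F [-1.   0.2 -0.5] w 0.0467
shift [ 0.008  -0.0012  0.0004] twist 0.002 tilt [-0.003 -0.001 -1.   ]
```

View pics/c7.png

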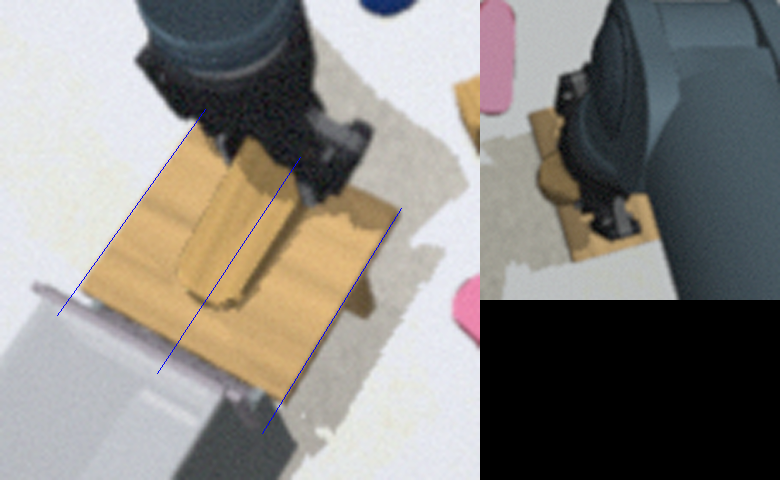

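The blue guide lines lie on the shelf edges, and the wedge sits over the centre line, parallel to it, with its toe at crop (215,297) ahead of the flap. Lowering to just above the shelf, then advancing into the flap while gripped.

Call:
step_arm(commands=[[0.007,0,0,0,-0.5],[0,0,0.012,0,-0.5],[0,0,0.015,0,-0.5],[0,0,0.015,0,-0.5],[0,0,0.015,0,-0.5],[0,0,0.015,0,-0.5],[0,0,0,0,-0.5]])

```text
time: 6.95
position: [0.5244, -0.0585, 0.1393]
eef_rot: [0.554, 0.439, 0.554, -0.44]
ft_force: [-0.8, 1.0, -2.2]
width: 0.047
```

```bash
python3 - <<'E'
from h import *
s=np.array([.5354,-.1131,.13]);y=-1.338;v=np.array([np.cos(y),np.sin(y),0])
p=s-.025*v; go(p[0],p[1],.136,y)
E
```

```text
t 6.95 pos [ 0.5244 -0.0585  0.1393] yaw -1.341 F [-0.8  1.  -2.2] w 0.047
shift [ 0.0034 -0.0018  0.0307] twist -0.003 tilt [ 0.    -0.001 -1.   ]
```

Call:
step_arm(commands=[[0.0,-0.001,0.015,0,-0.5],[0,-0.001,0.015,0,-0.5],[0.002,0,0,0,-0.5],[0.001,0,0,0,-0.5],[0,0,0,0,-0.5]])

```text
time: 7.58
position: [0.5297, -0.0894, 0.1385]
eef_rot: [0.555, 0.439, 0.553, -0.44]
ft_force: [-3.9, -2.8, 9.9]
width: 0.0468
```

```bash
python3 - <<'E'
from h import *
s=np.array([.5354,-.1131,.13]);y=-1.338;v=np.array([np.cos(y),np.sin(y),0])
p=s-.025*v; go(p[0],p[1],.136,y)
f=snap("scene","s5")
cv2.imwrite("pics/c8.png",cv2.convertScaleAbs(cv2.resize(f["color"][190:340,150:310],(640,600),interpolation=cv2.INTER_CUBIC),alpha=1.4))
E
```

```text
t 7.575 pos [ 0.5297 -0.0894  0.1385] yaw -1.341 F [-3.9 -2.8  9.9] w 0.0468
shift [ 0.0025  0.     -0.0007] twist -0.003 tilt [ 0.001 -0.003 -1.   ]
```

View pics/c8.png

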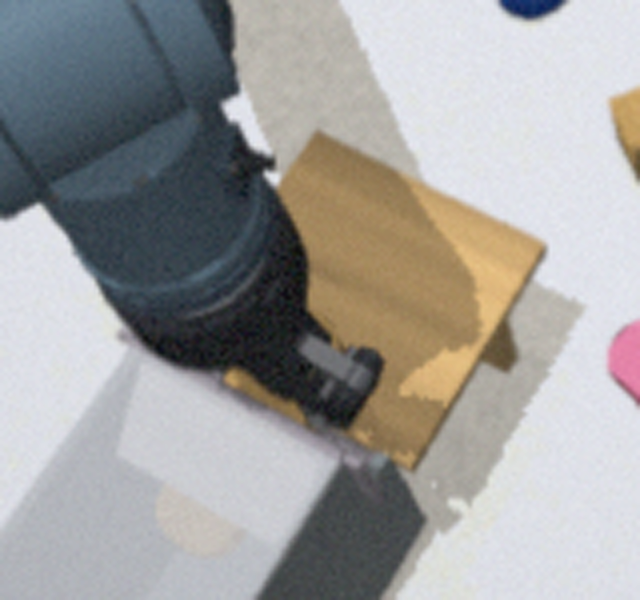

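The toe shows inside the translucent box at crop (200,520), and the 10 N upward force means the wedge is seated on the shelf. Releasing, lifting, going behind the heel and shutting the fingers.

Call:
step_arm(commands=[[0,0,0,0,0.4],[0,0,0,0,0.4],[0,0,0,0,0.4],[-0.02,0,0,0,0.4],[-0.03,0,0,0,0.4],[-0.02,0,-0.01,0,0.4],[0,0,-0.035,0,-1],[0,0,-0.035,0,-1],[0,0,0,0,-1],[0,0,0,0,-1]])

```text
time: 8.88
position: [0.5107, -0.0086, 0.2061]
eef_rot: [0.555, 0.438, 0.555, -0.439]
ft_force: [1.0, 0.0, 0.4]
width: 0.0
```

```bash
python3 - <<'E'
from h import *
s=np.array([.5354,-.1131,.13]);y=-1.338;v=np.array([np.cos(y),np.sin(y),0])
p=s-.105*v; go(p[0],p[1],.137,y)
f=snap("scene","s6")
cv2.imwrite("pics/c9.png",cv2.convertScaleAbs(cv2.resize(f["color"][190:340,150:310],(640,600),interpolation=cv2.INTER_CUBIC),alpha=1.4))
E
```

```text
t 8.875 pos [ 0.5107 -0.0086  0.2061] yaw -1.338 F [1.  0.  0.4] w 0.0
shift [ 0.0691 -0.0001  0.0024] twist 0.0 tilt [-0.    -0.001 -1.   ]
```

View pics/c9.png

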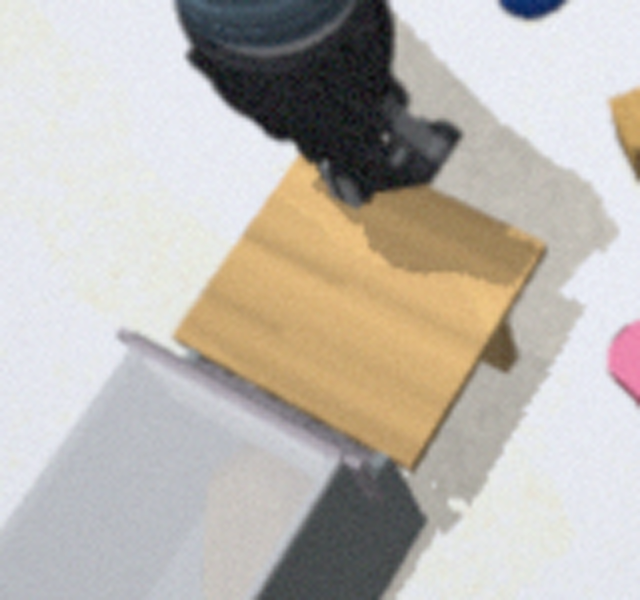

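The shelf is empty. The wedge has already slid off the roller and shows inside the box at crop (250,540). Retreating to check the rest position and the flap.

Call:
step_arm(commands=[[-0.04,0,0,0,-1],[-0.03,0,-0.03,0,-1],[0,0,-0.04,0,-1],[0,0,-0.04,0,-1],[0,0,-0.04,0,-1],[0,0,-0.04,0,-1],[0,0,-0.04,0,-1],[0,0,-0.04,0,-1],[0,0,0,0,-1]])

```text
time: 10.05
position: [0.4477, 0.2575, 0.276]
eef_rot: [0.555, 0.437, 0.556, -0.437]
ft_force: [0.4, -0.6, 0.2]
width: -0.0003
```

```bash
python3 - <<'E'
from h import *
go(0.5,.3,.27,-1.338)
f=snap("scene","s7");T=snap("top","t7"); S0,T0=load("scene0"),load("top0")
a=cv2.resize(f["color"][220:400,90:270],(400,400),interpolation=cv2.INTER_CUBIC)
b=cv2.resize(T["color"][125:255,430:560],(400,400),interpolation=cv2.INTER_CUBIC)
cv2.imwrite("pics/c10.png",cv2.convertScaleAbs(np.hstack([a,b]),alpha=1.4))
for n,A,B,r in(("blk scene",S0,f,(205,240,300,332)),("flap scene",S0,f,(265,312,180,262)),("flap top",T0,T,(160,225,436,470))):
    y0,y1,x0,x1=r; print(n,np.abs(A["color"][y0:y1,x0:x1].astype(int)-B["color"][y0:y1,x0:x1]).mean())
E
```

```text
t 10.05 pos [0.4477 0.2575 0.276 ] yaw -1.333 F [ 0.4 -0.6  0.2] w -0.0003
shift [ 0.006   0.0608 -0.029 ] twist 0.005 tilt [-0.001  0.001 -1.   ]
blk scene 3.174404761904762
flap scene 2.965922850717869
flap top 9.57812971342383
```

View pics/c10.png

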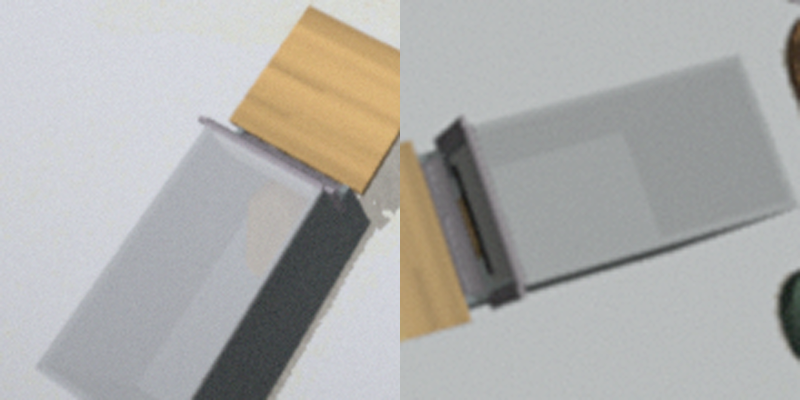

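The box holds the wedge: it shows faintly at left-crop (265,230). In the top view the flap slit at (468,228) shows wood behind it. I check numerically that the flap is as shut as before, and where the wedge lies.

```bash
python3 - <<'E'
from h import *
S0,T0,S,T=[load(n) for n in("scene0","top0","s7","t7")]
s=np.array([.5354,-.1131,.13]);y=-1.338;v=np.array([np.cos(y),np.sin(y),0]);n=np.array([-v[1],v[0],0])
d=lambda A,B:(B["color"].astype(int)-A["color"])
m=d(S0,S); q=(cv2.GaussianBlur((m[...,2]-m[...,0]).astype(np.float32),(0,0),1.5)); box=np.zeros_like(q); box[280:400,110:255]=1
ys,xs=np.where((q>6)&(box>0)); print("blob",len(xs),xs.min(),xs.max(),ys.min(),ys.max())
if len(xs):
    P=np.c_[xs,ys]
    for z in(.01,.06,.1,.13):
        w=px2w(S,P,z)-s; X=w@v; Y=w@n; print(z,"x",np.percentile(X,[1,50,99]).round(3),"y",np.percentile(Y,[1,50,99]).round(3))
# flap slit profile along v at z=sill, before/after
for Y in(-.04,-.02,0,.02,.04):
    for f in(T0,T):
        uv=w2px(f,[s+v*x+n*Y for x in np.arange(-.03,.045,.003)]).astype(np.float32)
        g=cv2.remap(f["color"],uv[:,0],uv[:,1],cv2.INTER_LINEAR).reshape(-1,3); print(Y,g.mean(1).astype(int).tolist())
E
```

```text
blob 671 201 224 302 343
0.01 x [-0.007  0.027  0.071] y [-0.053 -0.025 -0.005]
0.06 x [-0.001  0.031  0.073] y [-0.034 -0.007  0.012]
0.1 x [0.004 0.035 0.074] y [-0.019  0.007  0.025]
0.13 x [0.008 0.037 0.075] y [-0.007  0.018  0.035]
-0.04 [86, 86, 86, 78, 70, 74, 72, 69, 63, 59, 55, 47, 43, 50, 48, 47, 49, 67, 86, 93, 99, 102, 102, 103, 103]
-0.04 [98, 97, 97, 88, 79, 86, 80, 75, 73, 64, 61, 52, 49, 55, 54, 55, 54, 76, 97, 103, 113, 115, 116, 116, 115]
-0.02 [86, 86, 87, 77, 69, 73, 72, 67, 62, 58, 52, 31, 33, 49, 50, 47, 49, 68, 87, 96, 101, 103, 103, 102, 103]
-0.02 [97, 98, 98, 88, 78, 83, 80, 76, 71, 58, 40, 25, 40, 55, 56, 53, 54, 77, 99, 105, 114, 116, 115, 116, 114]
0 [86, 85, 86, 78, 71, 75, 75, 67, 63, 59, 55, 32, 31, 47, 50, 47, 50, 71, 89, 96, 100, 103, 103, 103, 101]
0 [97, 96, 97, 87, 81, 85, 81, 75, 71, 58, 44, 24, 38, 55, 55, 54, 57, 78, 100, 105, 113, 115, 114, 115, 114]
0.02 [88, 86, 86, 77, 71, 72, 69, 68, 62, 56, 52, 27, 36, 49, 49, 47, 51, 71, 90, 96, 101, 103, 103, 103, 103]
0.02 [98, 96, 97, 88, 81, 81, 80, 76, 69, 62, 48, 25, 43, 56, 55, 55, 57, 80, 102, 106, 113, 115, 114, 114, 114]
0.04 [86, 86, 86, 77, 73, 79, 75, 67, 61, 46, 32, 24, 38, 50, 50, 47, 50, 74, 92, 94, 97, 97, 98, 97, 97]
0.04 [96, 95, 95, 86, 82, 89, 83, 76, 70, 54, 37, 27, 43, 56, 55, 54, 57, 83, 102, 106, 109, 110, 109, 108, 108]
```

```bash
python3 - <<'E'
from h import *
S0,T0=load("scene0"),load("top0"); S=snap("scene","s8");T=snap("top","t8")
def c(f,x0,x1,y0,y1,g,w,h): return cv2.convertScaleAbs(cv2.resize(f["color"][y0:y1,x0:x1],(w,h),interpolation=cv2.INTER_CUBIC),alpha=g)
t=np.hstack([c(T0,434,474,158,228,2.6,340,595),c(T,434,474,158,228,2.3,340,595)])
s=np.vstack([c(S0,180,220,268,320,1.4,115,150)]) 
cv2.imwrite("pics/c11.png",t)
E
```

```text
(no output)
```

View pics/c11.png

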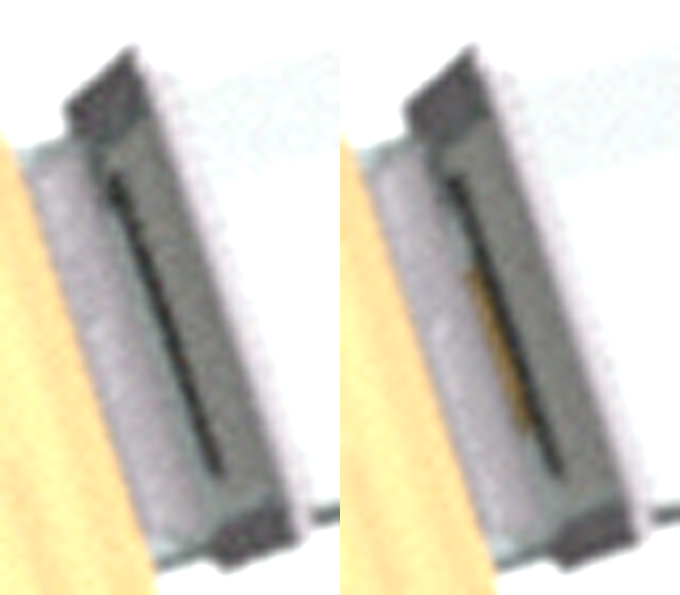

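Twelve pictures viewed. The dark slit, and so the flap edge, is in the same place before and after, so the flap is shut. A wood strip from about (449.5,190) to (456.5,209) shows just behind the roller. I work out whether the wedge lies or leans, using numbers only.

```bash
python3 - <<'E'
from fit import *
S0,S,T=load("scene0"),load("s8"),load("t8")
s=np.array([.5354,-.1131,.13]);y=-1.338;v=np.array([np.cos(y),np.sin(y),0]);n=np.array([-v[1],v[0],0]);B=np.c_[v,n,[0,0,1]]
for z in(.13,.11,.08): w=(px2w(T,[[449.5,189.8],[456.4,209.2]],z)-s)@B; print("strip",z,w[:,:2].round(4).tolist())
m=S["color"].astype(int)-S0["color"]; q=cv2.GaussianBlur((m[...,2]-m[...,0]).astype(np.float32),(0,0),1.2)
M=((q>5)).astype(np.uint8); M[:285]=0; M[:,:110]=0; M[:,250:]=0
k,l,st,_=cv2.connectedComponentsWithStats(M); j=1+st[1:,4].argmax(); M=(l==j).astype(np.uint8); print(st[j])
P=np.argwhere(M)[:,::-1]; W=(px2w(S,P,.06)-s)@B
for a in np.arange(-.005,.08,.01):
    i=abs(W[:,0]-a)<.005
    if i.any(): print("X",a.round(3),"Y@z.06",W[i,1].min().round(3),W[i,1].max().round(3), "q",q[P[i][:,1],P[i][:,0]].mean().round(1))
def hull(p):
    X,Y,Z,t,u=p; R_=R.from_euler("ZY",[u,t]).as_matrix()
    Q=(P0-[0,0,.0105])@R_.T+[X,Y,Z]; Q=Q[:]; return Q
def cost(p):
    uv=w2px(S,hull(p)@B.T+s); a=np.zeros((1600,2560),np.uint8)
    cv2.fillConvexPoly(a,np.round((cv2.convexHull(uv.astype(np.float32))+.5)*4).astype(np.int32),1)
    a=cv2.resize(a.astype(np.float32),(640,400),interpolation=cv2.INTER_AREA)
    e=np.abs(a-M).sum()/M.sum(); h=hull(p); return e+30*max(0,-.128-h[:,2].min())+3*abs(p[1])
for t in(0,.4,.8,1.1):
    r=min((minimize(cost,[.04,0,z,t,0],method="Nelder-Mead",options=dict(initial_simplex=np.array([[.04,0,z,t,0]]*6)+np.r_[np.zeros((1,5)),np.diag([.015,.01,.02,.3,.15])],maxiter=300)) for z in(-.1,-.06,-.03)),key=lambda r:r.fun)
    h=hull(r.x); print(t,r.x.round(3),round(r.fun,3),"zmin/max",(h[:,2].min()+.13).round(3),(h[:,2].max()+.13).round(3),"x",h[:,0].min().round(3),h[:,0].max().round(3))
E
```

```text
strip 0.13 [[0.0004, 0.0176], [0.0014, -0.0284]]
strip 0.11 [[0.0081, 0.0202], [0.0092, -0.027]]
strip 0.08 [[0.0197, 0.0241], [0.0209, -0.0248]]
[200 301  28  44 717]
X -0.005 Y@z.06 -0.029 0.009 q 6.2
X 0.005 Y@z.06 -0.035 0.01 q 7.8
X 0.015 Y@z.06 -0.037 0.011 q 10.3
X 0.025 Y@z.06 -0.036 0.012 q 10.9
X 0.035 Y@z.06 -0.033 0.012 q 10.9
X 0.045 Y@z.06 -0.026 0.012 q 10.6
X 0.055 Y@z.06 -0.019 0.012 q 10.8
X 0.065 Y@z.06 -0.014 0.013 q 9.9
X 0.075 Y@z.06 -0.008 0.012 q 8.1
0 [ 0.039 -0.002 -0.045  1.063 -0.917] 0.183 zmin/max 0.027 0.147 x 0.003 0.072
0.4 [ 4.000e-02  1.000e-03 -3.500e-02  1.074e+00 -9.160e-01] 0.18 zmin/max 0.037 0.157 x 0.003 0.072
0.8 [ 0.04   0.004 -0.028  1.077 -0.943] 0.187 zmin/max 0.044 0.164 x 0.004 0.073
1.1 [ 0.039  0.    -0.039  1.071 -0.898] 0.178 zmin/max 0.033 0.153 x 0.002 0.072
```

```bash
python3 - <<'E'
from h import *
print(finish_job(), get_state()["time"])
E
```

```text
the job is handed in; nothing more can be done
the job is handed in; nothing more can be done
```

The wooden wedge heel is inside the returns box and the flap has swung shut behind it. I handed the job in about 10 s into the 45 s allowed.

**What I did:** I gripped the wedge near its heel end, carried it over the shelf toe first, and pushed it through the flap until the toe was well inside. I then let go. It tipped over the roller and dropped in by itself, so the push from behind that I had planned was not needed. I backed the gripper away empty.

**Last checks:**
- **Shelf:** it is empty.
- **Flap:** its edge sits in the same place in the top picture as before the job.
- **Block heel:** its patch of the scene picture changed no more than camera noise. I did not check the blue and pink look-alikes after the job, but the arm never went down near them.
- **Forces:** the largest force reading I saw was about 10 N, when the wedge was set down on the shelf.

**Where the checks were less clean:**
- **Wedge at rest:** it does not lie flat. From sight lines it leans at roughly 50°, toe on the bin floor and heel against the inside of the front. Its middle is about 60–70 mm below the sill, and the heel is just below sill level. A strip of wood shows through the gap under the shut flap.
- **Outline fit:** an automatic fit of the resting pose put the wedge's top above sill level. I set it aside because the box's side wall hides part of the outline.
- **Heel-to-toe direction:** the first two-camera fit slightly preferred the wrong way round. I settled it from close crops and the view with the fingers around the wedge.

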